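# Index the die carousel and eject the domed die

### The arm

A 6-joint arm with a two-finger parallel gripper is mounted at the origin on the work surface. World frame = base frame: x ahead of the robot, y to its left, z up, the work surface at z = 0. Lengths are in m, angles in rad, forces in N, time in s.
With the tool pointing down it reaches from about 0.3 to 0.775 m from the base axis. Payload 14.6 kg.
Tool frame: the origin (TCP) lies on the centre line of the jaws, within the pads' length; the fingertips stand ctrl.tcp_to_tips ahead of it and the grasp point (between the pads) lies 2 mm behind it (ctrl.tcp_to_tips is the distance from the TCP to the fingertips, in m); z points along the fingers, y is the line along which they close (so a half turn about z gives the same grasp; the last joint's range is limited). The gripper opens to 94 mm and grips with 3 to 60 N. Pads are 16 mm wide; open, the fingers measure 119 mm over their backs; the gripper's body (75 mm by 177 mm) begins 78 mm behind the grasp point.
Start: joints at [-1.341, 0.3, 1.521, -0, 1.321, -0.067], TCP at [0.161, -0.526, 0.222] pointing down, gripper open.
Joint ranges: [-3.03, 3.03], [-0.79, 2.21], [0.23, 2.52], [-1.04, 4.18], [0, 3.07], [-2.55, 2.55]. Speed limits (rad/s): [2.22, 2.22, 2.57, 3.14, 3.14, 3.14].

### API

Orientations are given as [roll, pitch, yaw] about the fixed x, y, z axes, in that order (R = Rz(yaw) Ry(pitch) Rx(roll)).
In Python, from station import telemetry, viewer, hand_in, ctrl gives the robot as it stands.
- The arm moves only by the tool step_arm, never from a script. Its argument "plan" is a list of rows, each an object of numbers: "dx", "dy", "dz": the shift along the tool's x, y, z scaled (see below); "rx", "ry", "rz": the turn, a rotation vector about the tool's x, y, z scaled (see below); "claw": the closure, from 0 (fully open) to 1 (shut). In form: [{"dx": .., "dy": .., "dz": .., "rx": .., "ry": .., "rz": .., "claw": ..}, ...]. A call has 1 to 10 rows; each row shifts and turns the commanded pose from where the row before left it, along the tool's axes as they then stand; what a row does not reach is not made up. The controller multiplies each number of a shift by 0.1 m and each number of a turn by 90 degrees. A row lasts 1/10 s, in which the tool goes at most 50 mm and 8.59 degrees, less where a joint would pass 70% of its speed; a pose out of reach is approached as far as the arm can. A call with a number of a shift or a turn outside -1 to 1 is refused whole. A call with a gripper value outside its range is refused whole. The fingers move at their own pace and stop on an object; "grip_force" is the grip in N (left out, the last holds). Time passes only in rows, so rows that do not move let the fingers close. It gives the time, the measured TCP pose, the force, the opening and the grip force at its end, in the units of the state.
- telemetry.get_obs(): the state, without advancing time (a new reading comes with each control period).
- viewer.camera(name): name is "scene" or "top"; returns a dict with "img" (480x640x3 uint8, red, green, blue), "z_map" (480x640 float32, m along the optical axis (not along the pixel's ray), 0 where there is no reading), "fx", "fy", "cx", "cy" (pixels), "dist" ([k1, k2, p1, p2, k3] as OpenCV has them; the pictures are not rectified), "R" (3x3) and "t" (3): a world point X has camera coordinates R X + t. Camera axes: x right, y down, z forward; pixel columns grow to the right and rows downward; lengths in m; the calibration is good to about 2 mm. A picture is of the moment at which its call begins.
- hand_in(): hands the job in; it is judged then, once.
Trained networks look in a picture, given as the dict that the camera call returned (one of the last four; its "shot" number tells which), for a name from the list of things; names that differ only in an ending like _2 or _b are one class to them, and where a whole thing is asked for, a point or a joint stands for the part that bears it (a point fixed in the world has none). Each returns a list of dicts, best first, with "score" (0 to 1); they miss things now and then, are a little off and sometimes report something else, mostly with a low value. They report only what shows in the picture. A call takes as long as a camera call. They do not tell look-alikes from the thing itself.
- viewer.recognise(target, picture): "rect" ([left, top, right, bottom] in pixels, round what is visible of it).
The state is a dict: "time_s": time; "qpos": joint angles; "joint_vel": joint speeds; "tau": joint torques, N m; "ee_pos": TCP position; "eef_rot": TCP orientation; "force": force on the tool from outside, world axes, zero at the start; "moment": the same for the moment, N m; "grip_width": finger opening in m; "grip_force": force on a finger pad.
Only numpy, scipy, OpenCV 4.12 (cv2) and the standard library are available. Lean on these libraries where they do the work, as an engineer would, in place of code of your own. Each camera call takes 0.05 s, during which the arm holds its last target. There are 200 camera calls.

### The job

Fetch the domed forming die: turn the turret of the carousel click by click (its upright pegs are there to push) until the domed die sits at the ejector station, push the ejector slide fully home so that the die rises through its ring, then grasp the die and stand it upright, gently, wholly on the steel bench block. Leave the other dies in their rings and do not disturb the tools and containers around.

Things in the scene. Friction and masses are not known exactly. Their poses are not given: they have to be found in the camera images.
- carousel: Grey round foot (150 mm across, 25 mm high, fixed) of the die carousel; a rail 56 mm wide runs out from it along its +y. Origin: underside, on the turret's vertical axis. Station pocket lies on its +y side, 78 mm from the axis.
- turret (a joint): Turret angle on the carousel's axis, rad, positive anticlockwise seen from above, turns both ways without end stops in use; starts at 0. A detent holds it every 60 deg (pi/3, so one pocket per click): pushing a peg sideways takes some 2 to 6 N, and past half way it springs on to the next detent. At 0 the pegs stand at 0, 60, 120.. deg and the rings at 30, 90, 150.. deg from the carousel's +x.
- turret_rings (a point): Point on the axis at the height of the rings' rims (75 mm above the bench), turning with the turret. Six open steel rings (65 mm outside, 57 mm bore, 40 mm high) stand round it, centres 78 mm from the axis. The hub between them ends below the rims, but for a boss of 14 mm radius that ends 4 mm above them.
- turret_peg0 (a point): Top centre of one of the six alike dark steel pegs (14 mm across, 118 mm from the axis, midway between neighbouring rings, tops 110 mm above the bench, that is 35 mm above the rims). Push them sideways to turn the turret. This one is at 0 deg from the carousel's +x when the turret reads 0; the others follow every 60 deg.
- ejector (a joint): Ejector slide under the station, m: 0 = out (starts 0 to 5 mm in), 0.040 = fully home at its stop. Pushing it towards the axis takes 6 to 10 N; it stays where left. It raises an 18 mm pin through the bottom of the ring at the station, 0.75 mm per mm of slide, from 5 mm under a die: fully home the die is 25 mm up, with 9 mm of it still in the ring.
- ejector_face (a point): Centre of the outer face of the ejector slide's upright dark steel handle plate (56 mm wide, 12 mm thick, from 8 to 70 mm above the bench; this point 45 mm up), which moves with the slide: 191 mm from the turret's axis along the carousel's +y when out, 151 mm when home. Push this face towards the axis.
- station (a point): Fixed point at the ejector station, over the pin: where the origin of a die resting in the ring there lies (78 mm from the axis along the carousel's +y, 41 mm above the bench).
- dome_die: The wanted die: aluminium cylinder 54 mm across and 34 mm high with a domed crown (about 40 mm across) 14 mm higher, 0.2 to 0.3 kg, loose in a ring of the turret on three lugs, its cylinder's top edge flush with the rim. Origin: centre of its underside, z up. It is the only domed one.
- bench_block: Bare steel bench block, 100 x 100 x 25 mm, fixed; origin at the centre of its underside, x and y along its edges.
- tool_jar: Glass jar 64 mm across and 95 mm high beside the turret with tool handles standing out to 217 mm above the bench; origin under its centre.
- polish_tin: Round aluminium tin, 68 mm across, 30 mm high; origin under its centre.
- oil_bottle: Small brown bottle, 36 mm across, 90 mm high, between turret and block; origin under its centre.
- pliers: Red-handled pliers lying flat, 150 mm long along x, about 60 mm wide, 14 mm high; origin near the pivot, underside.
- hammer: Hammer lying along its x, 250 mm long, 26 mm high, head (90 mm across) at the +x end; origin midway along, on its underside.
- flat_file: Wooden-handled flat file lying along x, 250 mm long, 22 mm high; origin underside.
- flat_die1: Plain flat-topped aluminium die, 54 mm across, 34 mm high, loose in another ring, top flush with the rim; origin under its centre.
- slot_die1: Slotted (a 16 mm wide groove across its top) aluminium die, 54 mm across, 34 mm high, loose in another ring, top flush with the rim; origin under its centre.
- flat_die2: Plain flat-topped aluminium die, 54 mm across, 34 mm high, loose in another ring, top flush with the rim; origin under its centre.
- slot_die2: Slotted (a 16 mm wide groove across its top) aluminium die, 54 mm across, 34 mm high, loose in another ring, top flush with the rim; origin under its centre.
There are look-alikes about, which are no part of the job. Leave any brown or green look-alike of the slot_die1 alone.

How it is judged:
On the way, in this order (a step that is already met when the one before it is completed fails the run):
1. the domed die is at the ejector station with the turret at rest in its detent and the ejector still out (horizontal distance between dome_die and station below 0.006 m and velocity of joint turret between -0.05 and 0.05 rad/s and value of joint ejector below 0.008 m), for 0.2 s.
2. the ejector is pushed home and has lifted the domed die up through its ring (value of joint ejector above 0.036 m and z of dome_die in the frame of station above 0.018 m and horizontal distance between dome_die and station below 0.01 m), for 0.2 s.
At the end, for the whole second after the job is handed in: the domed die stands upright (within 0.1 rad) and still on the bench block, its centre within 24 mm of the block's centre along both edges; the other four dies are down in their rings (x of dome_die in the frame of bench_block between -0.024 and 0.024 m and y of dome_die in the frame of bench_block between -0.024 and 0.024 m and z of dome_die in the frame of bench_block between 0.022 and 0.029 m and angle between dome_die's own z axis and vertical below 0.1 rad and linear speed of dome_die below 0.02 m/s and height (world z) of flat_die1 between 0.036 and 0.046 m and height (world z) of slot_die1 between 0.036 and 0.046 m and height (world z) of flat_die2 between 0.036 and 0.046 m and height (world z) of slot_die2 between 0.036 and 0.046 m); the robot touches nothing.
It fails at once if another die is lifted out of its ring (height (world z) of any of flat_die1, slot_die1, flat_die2, slot_die2 above 0.055 m).
It fails at once if the domed die is dropped over the block (falls free from more than about 10 mm) (horizontal distance between dome_die and bench_block below 0.08 m and linear speed of dome_die above 0.45 m/s and contact force between the fingers and dome_die below 0.2 N).
It fails at once if a bystander (jar, tin, bottle, pliers, hammer, file) is shifted by more than 30 mm (distance of any of tool_jar, polish_tin, oil_bottle, pliers, hammer, flat_file from where it was at the start of the episode above 0.03 m).
It fails at once if the tool jar or the bottle is tipped over (angle between any of tool_jar, oil_bottle's own z axis and vertical above 0.5 rad).
It also fails if it takes over 72 s, if anything falls off the work surface, if the arm or the gripper's body presses on something with over 40 N, if the wrist force passes 120 N, or if a joint passes its speed limit or range.

## Working session

There is one attempt and no reset: what is moved stays moved. The work goes in short steps, Python scripts to look and compute and a tool call to move; the robot and the scene stay as the last step left them, time stands still between calls to the robot, and variables do not carry over. Pictures are saved under pics/ and viewed, at most 10 in all, crops included, and the job is handed in when it is done.

Besides the shell and the picture viewer there is one more tool, called after "Call:" in YAML: its name, and indented under it one key for each argument. step_arm: Moves the arm, as the interface text tells. Shifts and turns lie within -1 to 1; 1 stands for 0.1 m of shift or 90 degrees of turn. Its arguments: {"type":"object","properties":{"plan":{"type":"array"},"grip_force":{"type":"number"}},"required":["plan"]}

```bash
mkdir -p pics; cat > h.py <<'E'
import numpy as np, cv2, json
from station import telemetry, viewer, ctrl
def world(p,us,vs,z=None):
    us=np.atleast_1d(us).astype(float);vs=np.atleast_1d(vs).astype(float)
    K=np.array([[p['fx'],0,p['cx']],[0,p['fy'],p['cy']],[0,0,1]])
    n=cv2.undistortPoints(np.stack([us,vs],-1)[:,None],K,np.array(p['dist'],float))[:,0]
    d=np.c_[n,np.ones(len(n))];R=np.array(p['R']);t=np.array(p['t'])
    if z is None: s=p['z_map'][vs.astype(int),us.astype(int)]
    else:
        o=-R.T@t; w=d@R; s=(z-o[2])/w[:,2]
    return (d*np.array(s)[:,None]-t)@R
def shot(n,name):
    p=viewer.camera(n); cv2.imwrite('pics/'+name+'.png',p['img'][:,:,::-1]); return p
E
python3 - <<'E'
from h import *
o=telemetry.get_obs();print({k:np.round(v,3).tolist() for k,v in o.items()},ctrl.tcp_to_tips)
for c in('top','scene'):
    p=shot(c,c+'0')
    print(c,'cam at',-np.array(p['R']).T@p['t'])
    for n in ['carousel','turret_rings','turret_peg0','ejector_face','dome_die','bench_block','tool_jar','polish_tin','oil_bottle','pliers','hammer','flat_file','flat_die1','slot_die1']:
        for r in viewer.recognise(n,p)[:3]:
            b=r['rect'];print(n,round(r['score'],2),np.round(b).astype(int).tolist(),np.round(world(p,(b[0]+b[2])/2,(b[1]+b[3])/2)[0],3))
E
```

```text
{'time_s': 0.0, 'qpos': [-1.341, 0.3, 1.522, -0.0, 1.321, -0.067], 'joint_vel': [0.0, 0.001, -0.001, -0.0, -0.001, 0.001], 'tau': [-0.001, -53.181, -35.273, 0.071, 0.025, -0.0], 'ee_pos': [0.161, -0.526, 0.222], 'eef_rot': [-3.14, -0.0, 0.297], 'force': [-0.237, -0.046, 0.312], 'moment': [0.027, 0.012, 0.049], 'grip_force': 0.0, 'grip_width': 0.094} 0.017
top cam at [ 0.42835759 -0.11180753  1.26774991]
carousel 0.88 [178, 194, 327, 296] [0.523 0.055 0.069]
turret_rings 0.81 [210, 196, 325, 295] [0.522 0.022 0.077]
turret_rings 0.51 [285, 254, 314, 278] [ 0.479 -0.045  0.066]
turret_peg0 0.7 [205, 193, 326, 299] [0.521 0.026 0.076]
ejector_face 0.57 [183, 262, 232, 293] [0.456 0.16  0.019]
dome_die 0.75 [287, 219, 310, 244] [ 0.55  -0.044  0.088]
bench_block 0.77 [417, 219, 474, 270] [ 0.527 -0.366  0.024]
tool_jar 0.67 [159, 167, 209, 213] [0.641 0.201 0.084]
polish_tin 0.81 [202, 308, 232, 338] [0.357 0.136 0.033]
polish_tin 0.59 [369, 123, 394, 185] [ 0.738 -0.23  -0.002]
oil_bottle 0.55 [355, 239, 377, 258] [ 0.515 -0.186  0.088]
oil_bottle 0.23 [206, 191, 328, 303] [0.518 0.024 
[... 1312 characters left out ...]
 0.125 0.03 ]
oil_bottle 0.87 [290, 262, 305, 293] [ 0.531 -0.202  0.048]
oil_bottle 0.6 [287, 184, 381, 254] [0.53  0.01  0.072]
oil_bottle 0.51 [327, 230, 342, 241] [ 0.565 -0.061  0.083]
pliers 0.67 [341, 311, 407, 345] [ 0.748 -0.234  0.007]
hammer 0.85 [145, 354, 254, 431] [ 0.484 -0.536  0.004]
hammer 0.5 [342, 315, 409, 347] [ 0.755 -0.241  0.011]
flat_file 0.92 [214, 247, 286, 278] [ 0.371 -0.178  0.008]
flat_die1 0.74 [349, 202, 370, 213] [0.573 0.088 0.072]
flat_die1 0.71 [302, 199, 324, 213] [0.452 0.036 0.072]
slot_die1 0.86 [374, 258, 393, 285] [ 0.711 -0.077  0.03 ]
slot_die1 0.8 [388, 230, 409, 249] [0.704 0.052 0.03 ]
slot_die1 0.74 [332, 271, 355, 298] [ 0.639 -0.162  0.032]
```

View pics/top0.png

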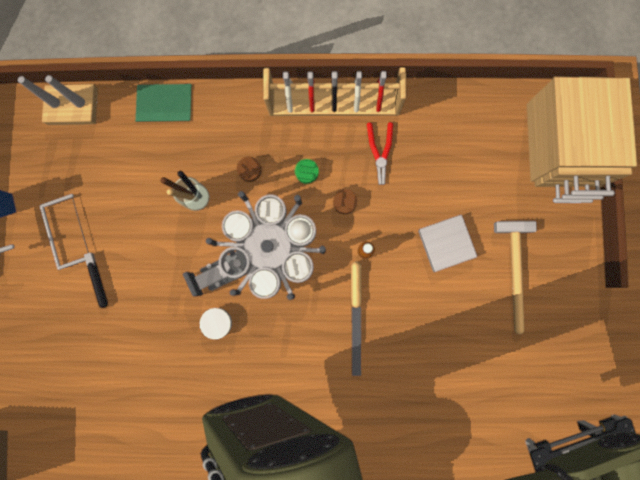

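View pics/scene0.png

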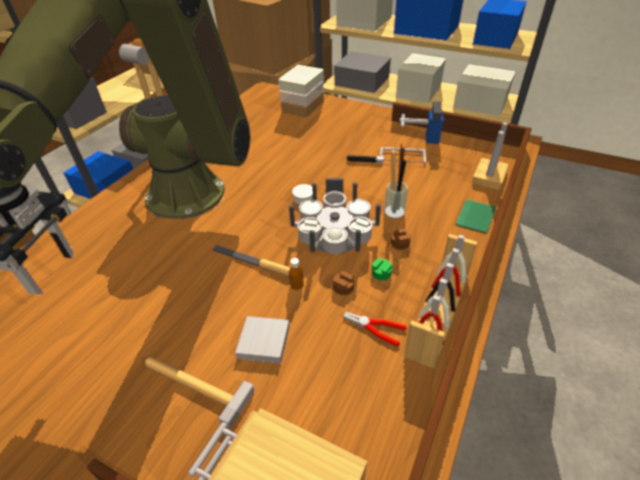

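The top view shows the domed die at (300,230), the empty station ring at (234,262), and the rail and handle at lower left near (193,284). They are opposite each other, so three clicks are needed. Next I fit the axis, the pegs and the block.

```bash
cat >> h.py <<'E'
def cloud(p):
    v,u=np.mgrid[0:480,0:640];u=u.ravel();v=v.ravel()
    W=world(p,u,v);W[p['z_map'].ravel()==0]=np.nan
    return W.reshape(480,640,3)
def blobs(p,W,z0,z1,x0,x1,y0,y1,mn=3):
    m=(W[...,2]>z0)&(W[...,2]<z1)&(W[...,0]>x0)&(W[...,0]<x1)&(W[...,1]>y0)&(W[...,1]<y1)
    n,l,s,c=cv2.connectedComponentsWithStats(m.astype(np.uint8))
    return [(s[i,4],c[i].round(1).tolist(),np.nanmean(W[l==i],0).round(4).tolist()) for i in range(1,n) if s[i,4]>=mn]
E
python3 - <<'E'
from h import *
from scipy.optimize import least_squares
p=shot('top','top1');W=cloud(p)
print('pegs');B=blobs(p,W,.1,.125,.38,.66,-.11,.14)
for b in B:print(b)
P=np.array([world(p,*b[1],.11)[0,:2] for b in B])
f=lambda q:(lambda d,a:np.r_[np.hypot(*d.T)-.118, .118*np.sin(6*(a-q[2]))/6])(P-q[:2],np.arctan2(*(P-q[:2]).T[::-1]))
for a0 in (0,.3,.6,.9):
    r=least_squares(f,[.52,.02,a0],loss='soft_l1',f_scale=.003);print(r.cost,r.x,np.degrees(r.x[2])%60,r.fun.round(4))
print('handle top',blobs(p,W,.06,.08,.38,.52,.13,.23))
print('dome',blobs(p,W,.08,.095,.5,.6,-.09,0))
m=(W[...,2]>.018)&(W[...,2]<.032)&(W[...,1]<-.26)&(W[...,1]>-.46)&(W[...,0]>.42)&(W[...,0]<.65)
n,l,s,c=cv2.connectedComponentsWithStats(m.astype(np.uint8));i=1+np.argmax(s[1:,4])
v,u=np.where(l==i);X=world(p,u,v,.025)[:,:2];print('block',cv2.minAreaRect((X*1000).astype(np.float32)),X.mean(0))
print('jar',blobs(p,W,.085,.25,.55,.75,.12,.3),'\nbottle',blobs(p,W,.05,.11,.46,.58,-.25,-.13))
E
```

```text
pegs
(np.int32(36), [240.7, 194.3], [0.6266, 0.0755, 0.1088])
(np.int32(39), [296.7, 198.1], [0.6179, -0.0416, 0.1097])
(np.int32(19), [210.5, 241.2], [0.5287, 0.1369, 0.1085])
(np.int32(35), [321.6, 248.8], [0.5124, -0.0931, 0.1099])
(np.int32(38), [233.0, 291.5], [0.4251, 0.0882, 0.1097])
(np.int32(36), [289.2, 296.7], [0.4147, -0.0271, 0.1092])
1.2402680105715769e-05 [ 0.52075882  0.02339382 -0.07050796] 55.9601914800309 [-0.0003 -0.0011 -0.0046 -0.0011 -0.0025 -0.0005 -0.0004 -0.0006 -0.0003
  0.0002  0.0001  0.0011]
1.2402680105724133e-05 [0.52075882 0.02339383 0.97668959] 55.96019144619539 [-0.0003 -0.0011 -0.0046 -0.0011 -0.0025 -0.0005 -0.0004 -0.0006 -0.0003
  0.0002  0.0001  0.0011]
1.2402680105715744e-05 [ 0.52075882  0.02339382 -0.07050796] 55.9601914779264 [-0.0003 -0.0011 -0.0046 -0.0011 -0.0025 -0.0005 -0.0004 -0.0006 -0.0003
  0.0002  0.0001  0.0011]
1.2402680105715932e-05 [0.52075882 0.02339382 0.97668959] 55.96019146795649 [-0.0003 -0.0011 -0.0046 -0.0011 -0.0025 -0.0005 -0.0004 -0.0006 -0.0003
  0.0002  0.0001  0.0011]
handle top [(np.int32(166), [189.9, 283.2], [0.4423, 0.1878, 0.069])]
dome [(np.int32(238), [299.2, 229.5], [0.555, -0.0456, 0.0849])]
block ((530.4214477539062, -370.3960876464844), (100.24517822265625, 102.43113708496094), 18.961740493774414) [ 0.53114155 -0.36976939]
jar [(np.int32(644), [181.9, 188.3], [0.6342, 0.1913, 0.1387])] 
bottle [(np.int32(210), [366.1, 249.4], [0.5138, -0.1869, 0.0701])]
```

Everything is consistent: axis (0.521, 0.023), station at 116° from world +x, dome at 296°, block at (0.530, -0.370). I'll push the 206° peg to 266° along a chord with closed fingers, three times. That sector is away from the jar and the dome.

Call:
step_arm:
  plan:
    - {"dx": 0.3,"dy": -0.355,"claw": 1}
    - {"dx": 0.3,"dy": -0.355,"claw": 1}
    - {"dx": 0.3,"dy": -0.355,"claw": 1}
    - {"dx": 0.3,"dy": -0.355,"claw": 1}
    - {"dx": 0.3,"dy": -0.355,"claw": 1}
    - {"dx": 0.3,"dy": -0.355,"claw": 1}
    - {"dx": 0.3,"dy": -0.355,"claw": 1}
    - {"dx": 0.3,"dy": -0.355,"claw": 1}
    - {"dx": 0.3,"dy": -0.355,"claw": 1}
    - {"dx": 0.3,"dy": -0.355,"claw": 1}

```text
$.plan[0]: bad value
```

Call:
step_arm:
  plan:
    - {"rz": -0.095,"claw": 1}
    - {"rz": -0.095,"claw": 1}
    - {"rz": -0.095,"claw": 1}
    - {"rz": -0.095,"claw": 1}
    - {"rz": -0.095,"claw": 1}
    - {"rz": -0.095,"claw": 1}
    - {"rz": -0.095,"claw": 1}
    - {"rz": -0.095,"claw": 1}
    - {"rz": -0.095,"claw": 1}
    - {"rz": -0.095,"claw": 1}

```text
$.plan[0]: bad value
```

Call:
step_arm:
  plan:
    - {"rz": -0.095,"claw": 1}
    - {"rz": -0.095,"claw": 1}
    - {"rz": -0.095,"claw": 1}
    - {"rz": -0.095,"claw": 1}
    - {"rz": -0.095,"claw": 1}
    - {"claw": 1}
    - {"claw": 1}

```text
$.plan[0]: bad value
```

Rows seem to need all seven keys.

Call:
step_arm:
  plan:
    - {"dx": 0.3,"dy": -0.355,"dz": 0,"rx": 0,"ry": 0,"rz": 0,"claw": 1}
    - {"dx": 0.3,"dy": -0.355,"dz": 0,"rx": 0,"ry": 0,"rz": 0,"claw": 1}
    - {"dx": 0.3,"dy": -0.355,"dz": 0,"rx": 0,"ry": 0,"rz": 0,"claw": 1}
    - {"dx": 0.3,"dy": -0.355,"dz": 0,"rx": 0,"ry": 0,"rz": 0,"claw": 1}
    - {"dx": 0.3,"dy": -0.355,"dz": 0,"rx": 0,"ry": 0,"rz": 0,"claw": 1}
    - {"dx": 0.3,"dy": -0.355,"dz": 0,"rx": 0,"ry": 0,"rz": 0,"claw": 1}
    - {"dx": 0.3,"dy": -0.355,"dz": 0,"rx": 0,"ry": 0,"rz": 0,"claw": 1}
    - {"dx": 0.3,"dy": -0.355,"dz": 0,"rx": 0,"ry": 0,"rz": 0,"claw": 1}
    - {"dx": 0.3,"dy": -0.355,"dz": 0,"rx": 0,"ry": 0,"rz": 0,"claw": 1}
    - {"dx": 0.3,"dy": -0.355,"dz": 0,"rx": 0,"ry": 0,"rz": 0,"claw": 1}

```text
time_s: 2.55
ee_pos: [0.3442, -0.0969, 0.2228]
eef_rot: [3.141, -0.001, 0.297]
force: [1.3, -1.2, 0.6]
grip_width: 0.0174
grip_force: 0.0
```

Call:
step_arm:
  plan:
    - {"dx": 0,"dy": 0,"dz": 0,"rx": 0,"ry": 0,"rz": -0.095,"claw": 1}
    - {"dx": 0,"dy": 0,"dz": 0,"rx": 0,"ry": 0,"rz": -0.095,"claw": 1}
    - {"dx": 0,"dy": 0,"dz": 0,"rx": 0,"ry": 0,"rz": -0.095,"claw": 1}
    - {"dx": 0,"dy": 0,"dz": 0,"rx": 0,"ry": 0,"rz": -0.095,"claw": 1}
    - {"dx": 0,"dy": 0,"dz": 0,"rx": 0,"ry": 0,"rz": -0.095,"claw": 1}
    - {"dx": 0,"dy": 0,"dz": 0,"rx": 0,"ry": 0,"rz": -0.095,"claw": 1}
    - {"dx": 0,"dy": 0,"dz": 0,"rx": 0,"ry": 0,"rz": -0.095,"claw": 1}
    - {"dx": 0,"dy": 0,"dz": 0,"rx": 0,"ry": 0,"rz": -0.095,"claw": 1}
    - {"dx": 0,"dy": 0,"dz": 0,"rx": 0,"ry": 0,"rz": -0.095,"claw": 1}
    - {"dx": 0,"dy": 0,"dz": 0,"rx": 0,"ry": 0,"rz": -0.095,"claw": 1}

```text
time_s: 3.55
ee_pos: [0.3439, -0.0987, 0.2225]
eef_rot: [3.141, 0.0, 1.795]
force: [0.2, 0.4, -0.3]
grip_width: 0.0003
grip_force: 0.0
```

Call:
step_arm:
  plan:
    - {"dx": 0,"dy": 0,"dz": 0,"rx": 0,"ry": 0,"rz": -0.095,"claw": 1}
    - {"dx": 0,"dy": 0,"dz": 0,"rx": 0,"ry": 0,"rz": -0.095,"claw": 1}
    - {"dx": 0,"dy": 0,"dz": 0,"rx": 0,"ry": 0,"rz": -0.095,"claw": 1}
    - {"dx": 0,"dy": 0,"dz": 0,"rx": 0,"ry": 0,"rz": -0.095,"claw": 1}
    - {"dx": 0,"dy": 0,"dz": 0,"rx": 0,"ry": 0,"rz": -0.095,"claw": 1}
    - {"dx": 0,"dy": 0,"dz": 0,"rx": 0,"ry": 0,"rz": 0,"claw": 1}
    - {"dx": 0,"dy": 0,"dz": 0,"rx": 0,"ry": 0,"rz": 0,"claw": 1}

```text
time_s: 4.25
ee_pos: [0.3439, -0.0987, 0.2225]
eef_rot: [3.142, 0.0, 2.531]
force: [0.0, 0.1, -0.3]
grip_width: 0.0003
grip_force: 0.0
```

Call:
step_arm:
  plan:
    - {"dx": 0.09,"dy": 0.45,"dz": 0,"rx": 0,"ry": 0,"rz": 0,"claw": 1}
    - {"dx": 0.09,"dy": 0.45,"dz": 0,"rx": 0,"ry": 0,"rz": 0,"claw": 1}
    - {"dx": 0,"dy": 0,"dz": 0.4,"rx": 0,"ry": 0,"rz": 0,"claw": 1}
    - {"dx": 0,"dy": 0,"dz": 0.4,"rx": 0,"ry": 0,"rz": 0,"claw": 1}
    - {"dx": 0,"dy": 0,"dz": 0.4,"rx": 0,"ry": 0,"rz": 0,"claw": 1}
    - {"dx": 0,"dy": 0,"dz": 0,"rx": 0,"ry": 0,"rz": 0,"claw": 1}
    - {"dx": 0,"dy": 0,"dz": 0,"rx": 0,"ry": 0,"rz": 0,"claw": 1}

```text
time_s: 4.95
ee_pos: [0.3807, -0.0146, 0.1034]
eef_rot: [-3.141, -0.0, 2.533]
force: [0.8, -1.1, 0.4]
grip_width: 0.0003
grip_force: 0.0
```

Call:
step_arm:
  plan:
    - {"dx": -0.12,"dy": 0,"dz": 0,"rx": 0,"ry": 0,"rz": 0,"claw": 1}
    - {"dx": -0.12,"dy": 0,"dz": 0,"rx": 0,"ry": 0,"rz": 0,"claw": 1}
    - {"dx": -0.12,"dy": 0,"dz": 0,"rx": 0,"ry": 0,"rz": 0,"claw": 1}
    - {"dx": -0.12,"dy": 0,"dz": 0,"rx": 0,"ry": 0,"rz": 0,"claw": 1}
    - {"dx": -0.12,"dy": 0,"dz": 0,"rx": 0,"ry": 0,"rz": 0,"claw": 1}
    - {"dx": -0.12,"dy": 0,"dz": 0,"rx": 0,"ry": 0,"rz": 0,"claw": 1}
    - {"dx": -0.12,"dy": 0,"dz": 0,"rx": 0,"ry": 0,"rz": 0,"claw": 1}

```text
time_s: 5.65
ee_pos: [0.4507, -0.0634, 0.1034]
eef_rot: [3.141, 0.001, 2.534]
force: [-2.3, 0.6, 1.3]
grip_width: 0.0004
grip_force: 0.9
```

Call:
step_arm:
  plan:
    - {"dx": -0.1,"dy": 0,"dz": 0,"rx": 0,"ry": 0,"rz": 0,"claw": 1}
    - {"dx": -0.1,"dy": 0,"dz": 0,"rx": 0,"ry": 0,"rz": 0,"claw": 1}
    - {"dx": -0.1,"dy": 0,"dz": 0,"rx": 0,"ry": 0,"rz": 0,"claw": 1}
    - {"dx": -0.1,"dy": 0,"dz": 0,"rx": 0,"ry": 0,"rz": 0,"claw": 1}
    - {"dx": 0,"dy": 0,"dz": 0,"rx": 0,"ry": 0,"rz": 0,"claw": 1}
    - {"dx": 0,"dy": 0,"dz": 0,"rx": 0,"ry": 0,"rz": 0,"claw": 1}

```text
time_s: 6.25
ee_pos: [0.4822, -0.0852, 0.1023]
eef_rot: [-3.141, -0.0, 2.535]
force: [0.3, 0.1, -0.7]
grip_width: 0.0003
grip_force: 0.0
```

```bash
cat >> h.py <<'E'
A=np.array([.5208,.0234])
def turret(name):
    p=shot('top',name);W=cloud(p)
    for b in blobs(p,W,.1,.125,.38,.66,-.11,.16,8):
        d=world(p,*b[1],.11)[0,:2]-A;print('peg',b[0],b[1],round(np.degrees(np.arctan2(d[1],d[0]))%360,1),round(np.hypot(*d),4))
    for r in viewer.recognise('dome_die',p)[:2]:
        b=r['rect'];d=world(p,(b[0]+b[2])/2,(b[1]+b[3])/2,.082)[0,:2]-A;print('dome',round(r['score'],2),np.round(b),round(np.degrees(np.arctan2(d[1],d[0]))%360,1),round(np.hypot(*d),4))
    return p,W
E
python3 - <<'E'
from h import *
turret('t1');print(telemetry.get_obs()['ee_pos'],telemetry.get_obs()['force'])
E
```

```text
peg 34 [240.5, 194.3] 26.4 0.1178
peg 39 [296.7, 198.1] 326.2 0.1168
peg 41 [209.0, 240.9] 85.9 0.1166
peg 38 [233.0, 291.5] 145.9 0.1156
dome 0.94 [259. 198. 282. 224.] 353.3 0.074
[ 0.48205539 -0.08502219  0.10240832] [ 0.25024843 -0.28974462  0.14466478]
```

View pics/t1.png

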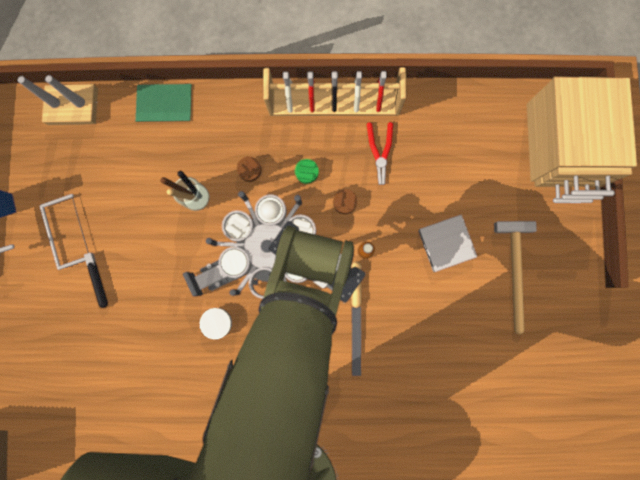

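One click is done: the dome is now at (270,211), about 356°, and the pegs are back on their detent angles. I repeat the same stroke.

Call:
step_arm:
  plan:
    - {"dx": 0,"dy": 0,"dz": -0.4,"rx": 0,"ry": 0,"rz": 0,"claw": 1}
    - {"dx": 0.41,"dy": 0,"dz": 0,"rx": 0,"ry": 0,"rz": 0,"claw": 1}
    - {"dx": 0.41,"dy": 0,"dz": 0,"rx": 0,"ry": 0,"rz": 0,"claw": 1}
    - {"dx": 0.42,"dy": 0,"dz": 0,"rx": 0,"ry": 0,"rz": 0,"claw": 1}
    - {"dx": 0,"dy": 0,"dz": 0,"rx": 0,"ry": 0,"rz": 0,"claw": 1}
    - {"dx": 0,"dy": 0,"dz": 0.4,"rx": 0,"ry": 0,"rz": 0,"claw": 1}
    - {"dx": 0,"dy": 0,"dz": 0,"rx": 0,"ry": 0,"rz": 0,"claw": 1}
    - {"dx": 0,"dy": 0,"dz": 0,"rx": 0,"ry": 0,"rz": 0,"claw": 1}

```text
time_s: 7.15
ee_pos: [0.3804, -0.0146, 0.1029]
eef_rot: [-3.141, -0.001, 2.535]
force: [-0.4, -1.0, 0.0]
grip_width: 0.0006
grip_force: 0.0
```

Call:
step_arm:
  plan:
    - {"dx": -0.12,"dy": 0,"dz": 0,"rx": 0,"ry": 0,"rz": 0,"claw": 1}
    - {"dx": -0.12,"dy": 0,"dz": 0,"rx": 0,"ry": 0,"rz": 0,"claw": 1}
    - {"dx": -0.12,"dy": 0,"dz": 0,"rx": 0,"ry": 0,"rz": 0,"claw": 1}
    - {"dx": -0.12,"dy": 0,"dz": 0,"rx": 0,"ry": 0,"rz": 0,"claw": 1}
    - {"dx": -0.12,"dy": 0,"dz": 0,"rx": 0,"ry": 0,"rz": 0,"claw": 1}
    - {"dx": -0.12,"dy": 0,"dz": 0,"rx": 0,"ry": 0,"rz": 0,"claw": 1}
    - {"dx": -0.12,"dy": 0,"dz": 0,"rx": 0,"ry": 0,"rz": 0,"claw": 1}

```text
time_s: 7.85
ee_pos: [0.4504, -0.0634, 0.1029]
eef_rot: [-3.141, -0.0, 2.535]
force: [-2.2, -0.2, -0.4]
grip_width: 0.0005
grip_force: 1.0
```

Call:
step_arm:
  plan:
    - {"dx": -0.1,"dy": 0,"dz": 0,"rx": 0,"ry": 0,"rz": 0,"claw": 1}
    - {"dx": -0.1,"dy": 0,"dz": 0,"rx": 0,"ry": 0,"rz": 0,"claw": 1}
    - {"dx": -0.1,"dy": 0,"dz": 0,"rx": 0,"ry": 0,"rz": 0,"claw": 1}
    - {"dx": -0.1,"dy": 0,"dz": 0,"rx": 0,"ry": 0,"rz": 0,"claw": 1}
    - {"dx": 0,"dy": 0,"dz": 0,"rx": 0,"ry": 0,"rz": 0,"claw": 1}
    - {"dx": 0,"dy": 0,"dz": 0,"rx": 0,"ry": 0,"rz": 0,"claw": 1}

```text
time_s: 8.45
ee_pos: [0.4823, -0.0852, 0.1023]
eef_rot: [-3.141, -0.0, 2.535]
force: [-0.7, -0.8, 0.3]
grip_width: 0.0004
grip_force: 0.0
```

```bash
python3 - <<'E'
from h import *
turret('t2')
E
```

```text
peg 36 [240.6, 194.4] 26.3 0.1175
peg 38 [296.8, 198.1] 326.1 0.117
peg 40 [209.0, 240.9] 85.9 0.1166
peg 37 [232.9, 291.5] 145.8 0.1157
dome 0.82 [225. 215. 251. 240.] 57.0 0.0721
```

The dome is at 57°, so one click is left.

Call:
step_arm:
  plan:
    - {"dx": 0,"dy": 0,"dz": -0.4,"rx": 0,"ry": 0,"rz": 0,"claw": 1}
    - {"dx": 0.41,"dy": 0,"dz": 0,"rx": 0,"ry": 0,"rz": 0,"claw": 1}
    - {"dx": 0.41,"dy": 0,"dz": 0,"rx": 0,"ry": 0,"rz": 0,"claw": 1}
    - {"dx": 0.42,"dy": 0,"dz": 0,"rx": 0,"ry": 0,"rz": 0,"claw": 1}
    - {"dx": 0,"dy": 0,"dz": 0,"rx": 0,"ry": 0,"rz": 0,"claw": 1}
    - {"dx": 0,"dy": 0,"dz": 0.4,"rx": 0,"ry": 0,"rz": 0,"claw": 1}
    - {"dx": 0,"dy": 0,"dz": 0,"rx": 0,"ry": 0,"rz": 0,"claw": 1}
    - {"dx": 0,"dy": 0,"dz": 0,"rx": 0,"ry": 0,"rz": 0,"claw": 1}

```text
time_s: 9.35
ee_pos: [0.3805, -0.0146, 0.1029]
eef_rot: [-3.141, -0.001, 2.535]
force: [0.5, 0.7, 0.4]
grip_width: 0.0008
grip_force: 0.0
```

Call:
step_arm:
  plan:
    - {"dx": -0.12,"dy": 0,"dz": 0,"rx": 0,"ry": 0,"rz": 0,"claw": 1}
    - {"dx": -0.12,"dy": 0,"dz": 0,"rx": 0,"ry": 0,"rz": 0,"claw": 1}
    - {"dx": -0.12,"dy": 0,"dz": 0,"rx": 0,"ry": 0,"rz": 0,"claw": 1}
    - {"dx": -0.12,"dy": 0,"dz": 0,"rx": 0,"ry": 0,"rz": 0,"claw": 1}
    - {"dx": -0.12,"dy": 0,"dz": 0,"rx": 0,"ry": 0,"rz": 0,"claw": 1}
    - {"dx": -0.12,"dy": 0,"dz": 0,"rx": 0,"ry": 0,"rz": 0,"claw": 1}
    - {"dx": -0.12,"dy": 0,"dz": 0,"rx": 0,"ry": 0,"rz": 0,"claw": 1}

```text
time_s: 10.05
ee_pos: [0.4504, -0.0634, 0.1029]
eef_rot: [-3.141, -0.0, 2.535]
force: [-2.2, 0.3, 0.4]
grip_width: 0.0006
grip_force: 1.0
```

Call:
step_arm:
  plan:
    - {"dx": -0.1,"dy": 0,"dz": 0,"rx": 0,"ry": 0,"rz": 0,"claw": 1}
    - {"dx": -0.1,"dy": 0,"dz": 0,"rx": 0,"ry": 0,"rz": 0,"claw": 1}
    - {"dx": -0.1,"dy": 0,"dz": 0,"rx": 0,"ry": 0,"rz": 0,"claw": 1}
    - {"dx": -0.1,"dy": 0,"dz": 0,"rx": 0,"ry": 0,"rz": 0,"claw": 1}
    - {"dx": 0,"dy": 0,"dz": 0,"rx": 0,"ry": 0,"rz": 0,"claw": 1}
    - {"dx": 0,"dy": 0,"dz": 0,"rx": 0,"ry": 0,"rz": 0,"claw": 1}
    - {"dx": 0,"dy": 0,"dz": -0.4,"rx": 0,"ry": 0,"rz": 0,"claw": 1}
    - {"dx": 0,"dy": 0,"dz": -0.4,"rx": 0,"ry": 0,"rz": 0,"claw": 1}
    - {"dx": 0,"dy": 0,"dz": -0.4,"rx": 0,"ry": 0,"rz": 0,"claw": 1}
    - {"dx": 0,"dy": 0,"dz": 0,"rx": 0,"ry": 0,"rz": 0,"claw": 1}

```text
time_s: 11.05
ee_pos: [0.4837, -0.0853, 0.2275]
eef_rot: [3.139, 0.008, 2.535]
force: [-0.2, 0.6, -0.3]
grip_width: 0.0002
grip_force: 0.0
```

```bash
python3 - <<'E'
from h import *
p,W=turret('t3')
print('handle',blobs(p,W,.06,.08,.38,.52,.13,.23),'dome',blobs(p,W,.08,.095,.44,.53,.05,.13,15))
print('polish',blobs(p,W,.022,.04,.3,.42,.08,.2,50))
print('jar',blobs(p,W,.085,.25,.55,.75,.12,.3))
m=(W[...,2]>.12)&(W[...,1]>.1)&(W[...,1]<.3)&(W[...,0]>.5);print('jar ext',W[m].min(0),W[m].max(0))
E
```

```text
peg 34 [240.5, 194.3] 26.4 0.1178
peg 38 [296.8, 198.1] 326.1 0.117
peg 40 [208.9, 241.0] 86.0 0.1168
peg 38 [233.0, 291.5] 145.9 0.1156
peg 23 [289.6, 295.7] 206.2 0.1161
dome 0.72 [222. 252. 247. 278.] 121.0 0.0782
handle [(np.int32(166), [189.9, 283.3], [0.4422, 0.1879, 0.0688])] dome [(np.int32(221), [232.9, 261.8], [0.487, 0.0935, 0.0851])]
polish [(np.int32(772), [215.0, 323.1], [0.3562, 0.1406, 0.0301])]
jar [(np.int32(647), [181.9, 188.3], [0.6342, 0.191, 0.139])]
jar ext [0.61057736 0.17563041 0.12005475] [0.66063635 0.21279259 0.21955226]
```

The dome is at (0.487, 0.0935), which matches the station. The handle face is about 188 mm out, so the ejector is still out. Now I go behind the handle.

Call:
step_arm:
  plan:
    - {"dx": 0.32,"dy": 0.312,"dz": 0,"rx": 0,"ry": 0,"rz": 0,"claw": 1}
    - {"dx": 0.32,"dy": 0.312,"dz": 0,"rx": 0,"ry": 0,"rz": 0,"claw": 1}
    - {"dx": 0.32,"dy": 0.312,"dz": 0,"rx": 0,"ry": 0,"rz": 0,"claw": 1}
    - {"dx": 0.32,"dy": 0.312,"dz": 0,"rx": 0,"ry": 0,"rz": 0,"claw": 1}
    - {"dx": 0.32,"dy": 0.312,"dz": 0,"rx": 0,"ry": 0,"rz": 0,"claw": 1}
    - {"dx": 0.32,"dy": 0.312,"dz": 0,"rx": 0,"ry": 0,"rz": 0,"claw": 1}
    - {"dx": 0.32,"dy": 0.312,"dz": 0,"rx": 0,"ry": 0,"rz": 0,"claw": 1}

```text
time_s: 11.85
ee_pos: [0.4213, 0.2234, 0.2209]
eef_rot: [-3.14, -0.001, 2.535]
force: [1.1, 0.7, -0.5]
grip_width: 0.0005
grip_force: 0.0
```

Call:
step_arm:
  plan:
    - {"dx": 0,"dy": 0,"dz": 0,"rx": 0,"ry": 0,"rz": 0.081,"claw": 1}
    - {"dx": 0,"dy": 0,"dz": 0,"rx": 0,"ry": 0,"rz": 0.081,"claw": 1}
    - {"dx": 0,"dy": 0,"dz": 0,"rx": 0,"ry": 0,"rz": 0.081,"claw": 1}
    - {"dx": 0,"dy": 0,"dz": 0,"rx": 0,"ry": 0,"rz": 0.081,"claw": 1}
    - {"dx": 0,"dy": 0,"dz": 0,"rx": 0,"ry": 0,"rz": 0,"claw": 1}
    - {"dx": 0,"dy": 0,"dz": 0,"rx": 0,"ry": 0,"rz": 0,"claw": 1}

```text
time_s: 12.45
ee_pos: [0.4223, 0.2218, 0.2214]
eef_rot: [-3.14, -0.0, 2.03]
force: [0.5, 0.4, 0.4]
grip_width: 0.0004
grip_force: 0.0
```

Call:
step_arm:
  plan:
    - {"dx": 0,"dy": 0,"dz": 0.4,"rx": 0,"ry": 0,"rz": 0,"claw": 1}
    - {"dx": 0,"dy": 0,"dz": 0.4,"rx": 0,"ry": 0,"rz": 0,"claw": 1}
    - {"dx": 0,"dy": 0,"dz": 0.4,"rx": 0,"ry": 0,"rz": 0,"claw": 1}
    - {"dx": 0,"dy": 0,"dz": 0.4,"rx": 0,"ry": 0,"rz": 0,"claw": 1}
    - {"dx": 0,"dy": 0,"dz": 0,"rx": 0,"ry": 0,"rz": 0,"claw": 1}
    - {"dx": -0.1,"dy": 0,"dz": 0,"rx": 0,"ry": 0,"rz": 0,"claw": 1}
    - {"dx": -0.1,"dy": 0,"dz": 0,"rx": 0,"ry": 0,"rz": 0,"claw": 1}
    - {"dx": 0,"dy": 0,"dz": 0,"rx": 0,"ry": 0,"rz": 0,"claw": 1}

```text
time_s: 13.25
ee_pos: [0.433, 0.2031, 0.0643]
eef_rot: [3.139, 0.0, 2.025]
force: [0.6, 1.0, -0.1]
grip_width: 0.0006
grip_force: 0.0
```

Call:
step_arm:
  plan:
    - {"dx": -0.045,"dy": 0,"dz": 0,"rx": 0,"ry": 0,"rz": 0,"claw": 1}
    - {"dx": -0.045,"dy": 0,"dz": 0,"rx": 0,"ry": 0,"rz": 0,"claw": 1}
    - {"dx": -0.045,"dy": 0,"dz": 0,"rx": 0,"ry": 0,"rz": 0,"claw": 1}
    - {"dx": -0.045,"dy": 0,"dz": 0,"rx": 0,"ry": 0,"rz": 0,"claw": 1}
    - {"dx": -0.045,"dy": 0,"dz": 0,"rx": 0,"ry": 0,"rz": 0,"claw": 1}
    - {"dx": -0.045,"dy": 0,"dz": 0,"rx": 0,"ry": 0,"rz": 0,"claw": 1}
    - {"dx": -0.045,"dy": 0,"dz": 0,"rx": 0,"ry": 0,"rz": 0,"claw": 1}
    - {"dx": -0.045,"dy": 0,"dz": 0,"rx": 0,"ry": 0,"rz": 0,"claw": 1}

```text
time_s: 14.05
ee_pos: [0.4478, 0.1723, 0.0637]
eef_rot: [3.139, -0.001, 2.026]
force: [-4.3, 6.2, 6.6]
grip_width: 0.0003
grip_force: 4.2
```

Call:
step_arm:
  plan:
    - {"dx": -0.04,"dy": 0,"dz": 0,"rx": 0,"ry": 0,"rz": 0,"claw": 1}
    - {"dx": -0.03,"dy": 0,"dz": 0,"rx": 0,"ry": 0,"rz": 0,"claw": 1}
    - {"dx": 0,"dy": 0,"dz": 0,"rx": 0,"ry": 0,"rz": 0,"claw": 1}
    - {"dx": 0,"dy": 0,"dz": 0,"rx": 0,"ry": 0,"rz": 0,"claw": 1}

```text
time_s: 14.45
ee_pos: [0.4502, 0.1672, 0.0637]
eef_rot: [3.14, -0.003, 2.026]
force: [-8.8, 18.6, 9.5]
grip_width: 0.0007
grip_force: 9.9
```

Call:
step_arm:
  plan:
    - {"dx": -0.02,"dy": 0,"dz": 0,"rx": 0,"ry": 0,"rz": 0,"claw": 1}
    - {"dx": 0,"dy": 0,"dz": 0,"rx": 0,"ry": 0,"rz": 0,"claw": 1}
    - {"dx": 0,"dy": 0,"dz": 0,"rx": 0,"ry": 0,"rz": 0,"claw": 1}

```text
time_s: 14.75
ee_pos: [0.4503, 0.167, 0.0638]
eef_rot: [3.14, -0.006, 2.026]
force: [-15.5, 33.9, 11.5]
grip_width: 0.0005
grip_force: 18.6
```

The force climbs at constant position, so the slide is at its stop. I back off, rise and look.

Call:
step_arm:
  plan:
    - {"dx": 0.2,"dy": 0,"dz": 0,"rx": 0,"ry": 0,"rz": 0,"claw": 1}
    - {"dx": 0.2,"dy": 0,"dz": 0,"rx": 0,"ry": 0,"rz": 0,"claw": 1}
    - {"dx": 0.2,"dy": 0,"dz": -0.4,"rx": 0,"ry": 0,"rz": 0,"claw": 0}
    - {"dx": 0.2,"dy": 0,"dz": -0.4,"rx": 0,"ry": 0,"rz": 0,"claw": 0}
    - {"dx": 0.1,"dy": 0,"dz": -0.4,"rx": 0,"ry": 0,"rz": 0,"claw": 0}
    - {"dx": 0,"dy": 0,"dz": 0,"rx": 0,"ry": 0,"rz": 0,"claw": 0}
    - {"dx": 0,"dy": 0,"dz": 0,"rx": 0,"ry": 0,"rz": 0,"claw": 0}

```text
time_s: 15.45
ee_pos: [0.4119, 0.2444, 0.1832]
eef_rot: [3.14, 0.0, 2.027]
force: [-1.1, -0.5, -0.4]
grip_width: 0.0371
grip_force: 0.0
```

```bash
python3 - <<'E'
from h import *
p,W=turret('t4')
print('handle',blobs(p,W,.06,.08,.38,.52,.1,.23),'dome',blobs(p,W,.09,.125,.44,.53,.05,.13,10))
p=viewer.camera('scene');W=cloud(p);print('scene dome',blobs(p,W,.09,.125,.45,.52,.055,.13,5))
print(telemetry.get_obs()['ee_pos'])
cv2.imwrite('pics/s4.png',cv2.resize(p['img'][130:290,240:440,::-1],None,fx=3,fy=3))
E
```

```text
peg 36 [240.6, 194.4] 26.3 0.1175
peg 37 [296.8, 198.0] 326.2 0.1171
peg 40 [208.9, 241.0] 86.0 0.1168
peg 35 [321.6, 248.8] 265.9 0.1169
peg 398 [231.5, 261.5] 116.5 0.0768
peg 36 [232.9, 291.4] 145.8 0.1155
peg 36 [289.2, 296.7] 205.4 0.1176
dome 0.61 [221. 249. 246. 276.] 116.8 0.0778
dome 0.53 [228. 213. 253. 240.] 53.3 0.0691
handle [(np.int32(5), [228.0, 248.8], [0.5153, 0.1065, 0.0737]), (np.int32(3), [223.0, 252.0], [0.5082, 0.1161, 0.0787]), (np.int32(156), [206.6, 275.8], [0.458, 0.1523, 0.0693]), (np.int32(23), [225.6, 273.4], [0.4631, 0.111, 0.0729])] dome [(np.int32(514), [231.7, 261.6], [0.4864, 0.0926, 0.1052])]
scene dome [(np.int32(213), [334.0, 192.2], [0.4946, 0.0851, 0.1015])]
[0.41142015 0.24379268 0.18132635]
```

View pics/s4.png

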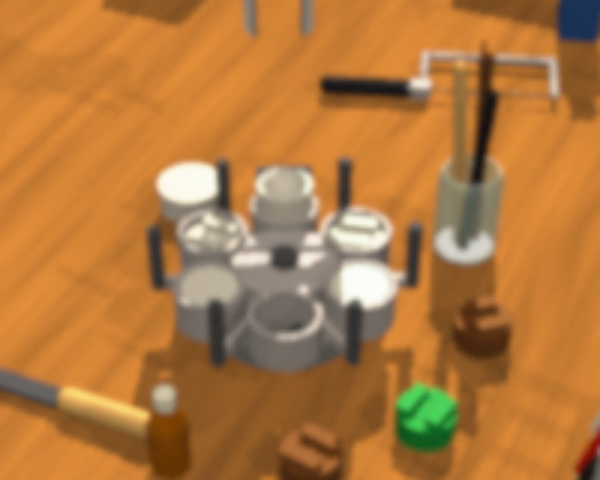

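The die stands raised in the station ring, at about (0.4866, 0.093). I move over it and descend.

Call:
step_arm:
  plan:
    - {"dx": -0.42,"dy": 0.003,"dz": 0,"rx": 0,"ry": 0,"rz": 0,"claw": 0}
    - {"dx": -0.42,"dy": 0.003,"dz": 0,"rx": 0,"ry": 0,"rz": 0,"claw": 0}
    - {"dx": -0.42,"dy": 0.003,"dz": 0,"rx": 0,"ry": 0,"rz": 0,"claw": 0}
    - {"dx": -0.42,"dy": 0.003,"dz": 0,"rx": 0,"ry": 0,"rz": 0,"claw": 0}
    - {"dx": 0,"dy": 0,"dz": 0,"rx": 0,"ry": 0,"rz": 0,"claw": 0}
    - {"dx": 0,"dy": 0,"dz": 0,"rx": 0,"ry": 0,"rz": 0,"claw": 0}
    - {"dx": 0,"dy": 0,"dz": 0.3,"rx": 0,"ry": 0,"rz": 0,"claw": 0}
    - {"dx": 0,"dy": 0,"dz": 0.3,"rx": 0,"ry": 0,"rz": 0,"claw": 0}
    - {"dx": 0,"dy": 0,"dz": 0,"rx": 0,"ry": 0,"rz": 0,"claw": 0}

```text
time_s: 16.5
ee_pos: [0.4843, 0.0948, 0.119]
eef_rot: [-3.135, -0.002, 2.027]
force: [0.4, 0.4, 0.3]
grip_width: 0.0939
grip_force: 0.0
```

Call:
step_arm:
  plan:
    - {"dx": -0.02,"dy": 0.014,"dz": 0.12,"rx": 0,"ry": 0,"rz": 0,"claw": 0}
    - {"dx": 0,"dy": 0,"dz": 0.12,"rx": 0,"ry": 0,"rz": 0,"claw": 0}
    - {"dx": 0,"dy": 0,"dz": 0,"rx": 0,"ry": 0,"rz": 0,"claw": 0}
    - {"dx": 0,"dy": 0,"dz": 0,"rx": 0,"ry": 0,"rz": 0,"claw": 0}

```text
time_s: 16.9
ee_pos: [0.4889, 0.093, 0.0987]
eef_rot: [3.141, 0.0, 2.026]
force: [0.6, 0.2, 0.8]
grip_width: 0.0937
grip_force: 0.0
```

Call:
step_arm:
  plan:
    - {"dx": 0,"dy": 0,"dz": 0,"rx": 0,"ry": 0,"rz": 0,"claw": 1}
    - {"dx": 0,"dy": 0,"dz": 0,"rx": 0,"ry": 0,"rz": 0,"claw": 1}
    - {"dx": 0,"dy": 0,"dz": 0,"rx": 0,"ry": 0,"rz": 0,"claw": 1}
    - {"dx": 0,"dy": 0,"dz": 0,"rx": 0,"ry": 0,"rz": 0,"claw": 1}
    - {"dx": 0,"dy": 0,"dz": 0,"rx": 0,"ry": 0,"rz": 0,"claw": 1}
    - {"dx": 0,"dy": 0,"dz": 0,"rx": 0,"ry": 0,"rz": 0,"claw": 1}
    - {"dx": 0,"dy": 0,"dz": 0,"rx": 0,"ry": 0,"rz": 0,"claw": 1}
  grip_force: 25

```text
time_s: 17.6
ee_pos: [0.4888, 0.0929, 0.0986]
eef_rot: [-3.142, 0.0, 2.026]
force: [-1.6, -1.1, 1.7]
grip_width: 0.0535
grip_force: 25.0
```

Gripped at 53.5 mm, matching the die. I lift straight up.

Call:
step_arm:
  plan:
    - {"dx": 0,"dy": 0,"dz": -0.1,"rx": 0,"ry": 0,"rz": 0,"claw": 1}
    - {"dx": 0,"dy": 0,"dz": -0.15,"rx": 0,"ry": 0,"rz": 0,"claw": 1}
    - {"dx": 0,"dy": 0,"dz": -0.25,"rx": 0,"ry": 0,"rz": 0,"claw": 1}
    - {"dx": 0,"dy": 0,"dz": -0.3,"rx": 0,"ry": 0,"rz": 0,"claw": 1}
    - {"dx": 0,"dy": 0,"dz": -0.3,"rx": 0,"ry": 0,"rz": 0,"claw": 1}
    - {"dx": 0,"dy": 0,"dz": 0,"rx": 0,"ry": 0,"rz": 0,"claw": 1}
    - {"dx": 0,"dy": 0,"dz": 0,"rx": 0,"ry": 0,"rz": 0,"claw": 1}

```text
time_s: 18.3
ee_pos: [0.4887, 0.0929, 0.2085]
eef_rot: [3.141, 0.0, 2.026]
force: [-0.6, 0.2, -2.7]
grip_width: 0.0533
grip_force: 25.0
```

```bash
python3 - <<'E'
from h import *
o=telemetry.get_obs();print(o['ee_pos'],o['eef_rot'],o['force'],o['grip_width'],o['qpos'])
p=viewer.camera('scene')
cv2.imwrite('pics/s5.png',cv2.resize(p['img'][100:270,240:440,::-1],None,fx=3,fy=3))
E
```

```text
[0.48869071 0.09285918 0.20847836] [3.14116432e+00 1.16118304e-04 2.02621863e+00] [-0.5985717   0.207264   -2.70770177] 0.053251763981797595 [ 1.14116252e-01  1.94985687e-01  1.68528878e+00  3.56496238e-05
  1.26087570e+00 -3.41316938e-01]
```

View pics/s5.png

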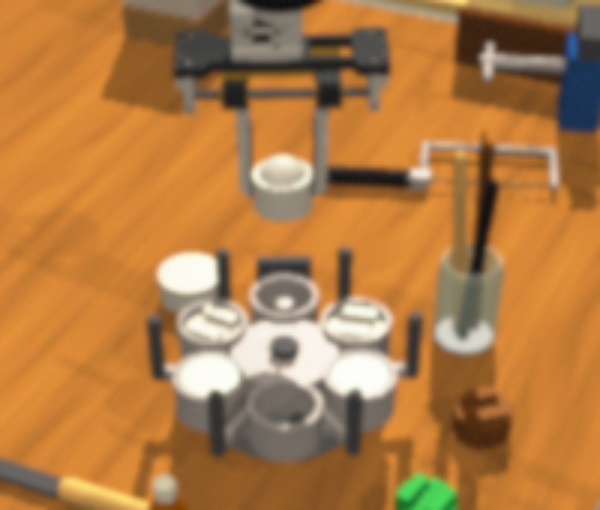

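The die hangs upright in the jaws at (282,185) in the crop, the four others are seated, and the pin shows in the ring. Next I carry it to the block.

Call:
step_arm:
  plan:
    - {"dx": -0.2,"dy": -0.076,"dz": 0,"rx": 0,"ry": 0,"rz": 0,"claw": 1}
    - {"dx": -0.29,"dy": -0.111,"dz": 0,"rx": 0,"ry": 0,"rz": 0,"claw": 1}
    - {"dx": -0.29,"dy": -0.111,"dz": 0,"rx": 0,"ry": 0,"rz": 0,"claw": 1}
    - {"dx": -0.29,"dy": -0.111,"dz": 0,"rx": 0,"ry": 0,"rz": 0,"claw": 1}
    - {"dx": -0.29,"dy": -0.111,"dz": 0,"rx": 0,"ry": 0,"rz": 0,"claw": 1}
    - {"dx": -0.29,"dy": -0.111,"dz": 0,"rx": 0,"ry": 0,"rz": 0,"claw": 1}
    - {"dx": -0.29,"dy": -0.111,"dz": 0,"rx": 0,"ry": 0,"rz": 0,"claw": 1}
    - {"dx": -0.29,"dy": -0.111,"dz": 0,"rx": 0,"ry": 0,"rz": 0,"claw": 1}
    - {"dx": -0.29,"dy": -0.111,"dz": 0,"rx": 0,"ry": 0,"rz": 0,"claw": 1}
    - {"dx": -0.29,"dy": -0.111,"dz": 0,"rx": 0,"ry": 0,"rz": 0,"claw": 1}

```text
time_s: 19.35
ee_pos: [0.5153, -0.2078, 0.2068]
eef_rot: [-3.14, -0.002, 2.026]
force: [0.0, -0.3, -2.1]
grip_width: 0.0536
grip_force: 25.0
```

Call:
step_arm:
  plan:
    - {"dx": -0.29,"dy": -0.111,"dz": 0,"rx": 0,"ry": 0,"rz": 0,"claw": 1}
    - {"dx": -0.29,"dy": -0.111,"dz": 0,"rx": 0,"ry": 0,"rz": 0,"claw": 1}
    - {"dx": -0.29,"dy": -0.111,"dz": 0,"rx": 0,"ry": 0,"rz": 0,"claw": 1}
    - {"dx": -0.29,"dy": -0.111,"dz": 0,"rx": 0,"ry": 0,"rz": 0,"claw": 1}
    - {"dx": -0.25,"dy": -0.097,"dz": 0,"rx": 0,"ry": 0,"rz": 0,"claw": 1}
    - {"dx": -0.12,"dy": -0.05,"dz": 0,"rx": 0,"ry": 0,"rz": 0,"claw": 1}
    - {"dx": 0,"dy": 0,"dz": 0,"rx": 0,"ry": 0,"rz": 0,"claw": 1}
    - {"dx": 0,"dy": 0,"dz": 0,"rx": 0,"ry": 0,"rz": 0,"claw": 1}

```text
time_s: 20.15
ee_pos: [0.53, -0.3692, 0.2077]
eef_rot: [-3.141, -0.001, 2.026]
force: [0.7, -0.8, -2.3]
grip_width: 0.0535
grip_force: 25.0
```

Call:
step_arm:
  plan:
    - {"dx": 0,"dy": 0,"dz": 0.3,"rx": 0,"ry": 0,"rz": 0,"claw": 1}
    - {"dx": 0,"dy": 0,"dz": 0.3,"rx": 0,"ry": 0,"rz": 0,"claw": 1}
    - {"dx": 0,"dy": 0,"dz": 0.3,"rx": 0,"ry": 0,"rz": 0,"claw": 1}
    - {"dx": 0,"dy": 0,"dz": 0.3,"rx": 0,"ry": 0,"rz": 0,"claw": 1}
    - {"dx": 0,"dy": 0,"dz": 0.15,"rx": 0,"ry": 0,"rz": 0,"claw": 1}
    - {"dx": 0,"dy": 0,"dz": 0.05,"rx": 0,"ry": 0,"rz": 0,"claw": 1}
    - {"dx": 0,"dy": 0,"dz": 0,"rx": 0,"ry": 0,"rz": 0,"claw": 1}
    - {"dx": 0,"dy": 0,"dz": 0,"rx": 0,"ry": 0,"rz": 0,"claw": 1}

```text
time_s: 20.95
ee_pos: [0.5308, -0.3704, 0.0701]
eef_rot: [3.141, 0.002, 2.027]
force: [0.1, -0.0, -2.7]
grip_width: 0.0534
grip_force: 25.0
```

```bash
python3 - <<'E'
from h import *
o=telemetry.get_obs();print(o['ee_pos'],o['force'])
p=viewer.camera('scene')
cv2.imwrite('pics/s6.png',cv2.resize(p['img'][250:400,180:360,::-1],None,fx=3.5,fy=3.5))
E
```

```text
[ 0.53075571 -0.37037351  0.07007376] [ 0.07610498 -0.04148838 -2.71003298]
```

View pics/s6.png

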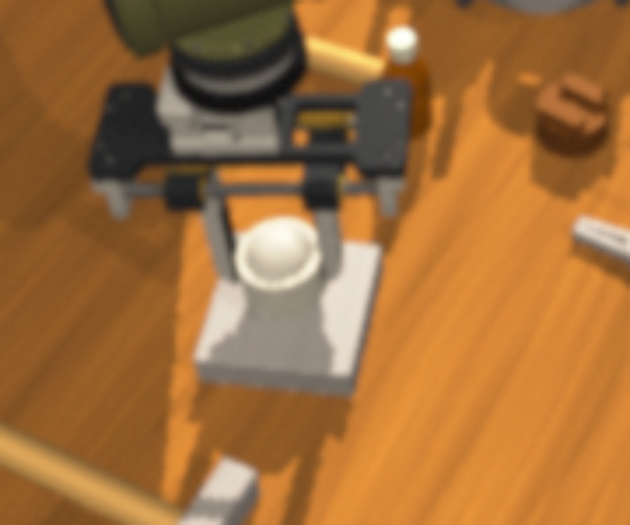

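The die hovers over the block's centre, at (278,265) in the crop. I lower it until it touches.

Call:
step_arm:
  plan:
    - {"dx": 0,"dy": 0,"dz": 0.05,"rx": 0,"ry": 0,"rz": 0,"claw": 1}
    - {"dx": 0,"dy": 0,"dz": 0.04,"rx": 0,"ry": 0,"rz": 0,"claw": 1}
    - {"dx": 0,"dy": 0,"dz": 0.02,"rx": 0,"ry": 0,"rz": 0,"claw": 1}
    - {"dx": 0,"dy": 0,"dz": 0,"rx": 0,"ry": 0,"rz": 0,"claw": 1}
    - {"dx": 0,"dy": 0,"dz": 0,"rx": 0,"ry": 0,"rz": 0,"claw": 1}

```text
time_s: 21.5
ee_pos: [0.5301, -0.3702, 0.0577]
eef_rot: [3.142, 0.0, 2.026]
force: [-1.5, 0.7, 2.6]
grip_width: 0.0532
grip_force: 25.0
```

Call:
step_arm:
  plan:
    - {"dx": 0,"dy": 0,"dz": 0.01,"rx": 0,"ry": 0,"rz": 0,"claw": 1}
    - {"dx": 0,"dy": 0,"dz": 0.01,"rx": 0,"ry": 0,"rz": 0,"claw": 1}
    - {"dx": 0,"dy": 0,"dz": 0,"rx": 0,"ry": 0,"rz": 0,"claw": 1}

```text
time_s: 21.8
ee_pos: [0.5303, -0.3704, 0.0574]
eef_rot: [3.141, 0.001, 2.026]
force: [-7.8, 5.8, 19.1]
grip_width: 0.0532
grip_force: 25.0
```

Contact came at the expected height. I ease off about 1 mm, release and rise.

Call:
step_arm:
  plan:
    - {"dx": 0,"dy": 0,"dz": -0.015,"rx": 0,"ry": 0,"rz": 0,"claw": 1}
    - {"dx": 0,"dy": 0,"dz": 0,"rx": 0,"ry": 0,"rz": 0,"claw": 1}
    - {"dx": 0,"dy": 0,"dz": 0,"rx": 0,"ry": 0,"rz": 0,"claw": 0}
    - {"dx": 0,"dy": 0,"dz": 0,"rx": 0,"ry": 0,"rz": 0,"claw": 0}
    - {"dx": 0,"dy": 0,"dz": 0,"rx": 0,"ry": 0,"rz": 0,"claw": 0}
    - {"dx": 0,"dy": 0,"dz": 0,"rx": 0,"ry": 0,"rz": 0,"claw": 0}
    - {"dx": 0,"dy": 0,"dz": 0,"rx": 0,"ry": 0,"rz": 0,"claw": 0}
    - {"dx": 0,"dy": 0,"dz": 0,"rx": 0,"ry": 0,"rz": 0,"claw": 0}

```text
time_s: 22.6
ee_pos: [0.5301, -0.3702, 0.0569]
eef_rot: [3.142, -0.0, 2.026]
force: [0.0, -0.2, 1.2]
grip_width: 0.0932
grip_force: 0.0
```

Call:
step_arm:
  plan:
    - {"dx": 0,"dy": 0,"dz": -0.2,"rx": 0,"ry": 0,"rz": 0,"claw": 0}
    - {"dx": 0,"dy": 0,"dz": -0.4,"rx": 0,"ry": 0,"rz": 0,"claw": 0}
    - {"dx": 0,"dy": 0,"dz": -0.4,"rx": 0,"ry": 0,"rz": 0,"claw": 0}
    - {"dx": 0,"dy": 0,"dz": -0.4,"rx": 0,"ry": 0,"rz": 0,"claw": 0}
    - {"dx": 0,"dy": 0,"dz": 0,"rx": 0,"ry": 0,"rz": 0,"claw": 0}
    - {"dx": 0,"dy": 0,"dz": 0,"rx": 0,"ry": 0,"rz": 0,"claw": 0}
    - {"dx": 0,"dy": 0,"dz": 0,"rx": 0,"ry": 0,"rz": 0,"claw": 0}

```text
time_s: 23.3
ee_pos: [0.5297, -0.3699, 0.1954]
eef_rot: [-3.141, -0.002, 2.026]
force: [0.1, 0.4, -0.7]
grip_width: 0.0943
grip_force: 0.0
```

```bash
python3 - <<'E'
from h import *
o=telemetry.get_obs();print(o['ee_pos'],o['force'],o['grip_width'])
p=shot('scene','s7');W=cloud(p);print(blobs(p,W,.05,.08,.48,.58,-.42,-.32,10))
E
```

```text
[ 0.52972725 -0.36988185  0.19544632] [ 0.0761656   0.43150514 -0.68235342] 0.09426066817751518
[(np.int32(420), [259.7, 326.6], [0.5349, -0.374, 0.0613])]
```

View pics/s7.png

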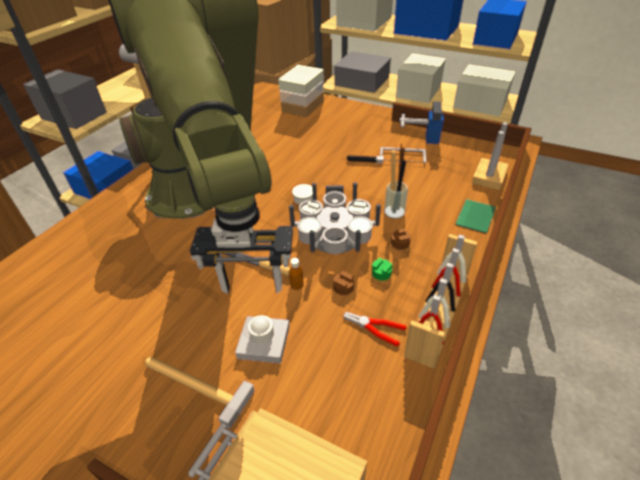

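The die stands upright at the middle of the block, at (260,328). The gripper is clear above it and the bystanders are in place.

```bash
python3 -c "
from station import hand_in
print(hand_in())"
```

```text
the job is handed in; nothing more can be done
None
```

The domed die stands upright at the middle of the bench block, the other four dies are still in their rings, and the job was handed in at about 23 s of the 72 s allowed; the hand-in returned no verdict.

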